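# Put the good salvaged parts back in the organiser

### The job

Put the four good salvaged parts on the repair mat - the capacitor, the choke, the heat sink and the transformer - away in the organiser, each in the cup that holds a sample of its kind, standing on the cup's floor the way it stands on the mat now; set them down, do not drop them. Leave the burst capacitor and the broken choke where they lie: they are scrap.

Things in the scene. Friction and masses are not known exactly. Their poses are not given: they have to be found in the camera images.
- cap: Sound electrolytic capacitor: black upright cylinder 30 mm in diameter, 40 mm high, with a flat bright silver top and a grey stripe down one side; 25 to 50 g. Origin: centre of its underside, z up along its axis. All six loose parts stand on a flat cyan mat 3 mm thick, in two rows of three, their centres at least 70 mm apart.
- choke: Sound choke: complete yellow ring core wound nearly all round with copper turns, lying flat, 36 mm outside diameter, 15 mm high, hole about 14 mm; 28 to 56 g. Origin: centre of its underside, z up along the ring's axis. Grip it across the outside.
- sink: Heat sink: bare aluminium block of upright fins, 36 mm along its x, 26 mm along its y (the length of the fins), 30 mm high; 28 to 56 g. Origin: centre of its underside, z up. Either pair of sides can be gripped.
- xfmr: Transformer: dark grey core 34 mm along its x, 13 mm along y and up to z = 30 mm, through a yellow-taped winding (22 x 28 mm, z 5 to 23 mm), on a black foot 34 x 30 x 5 mm; 45 to 90 g. Origin: centre of its underside, z up. Best gripped on the core's two end faces, across its x (34 mm).
- blown_cap: Burst capacitor, scrap: as the sound one (black, 30 mm in diameter, 40 mm) but with its top domed 5 mm high and crusted brown. Origin: centre of its underside. To be left alone.
- broken_choke: Broken choke, scrap: as the sound one (36 x 15 mm) but a quarter of the ring is missing, so that it is an open C. Origin: centre of the ring's underside. To be left alone.
- cup_cap: Blue organiser cup, fixed, open at the top, 104 (x) x 92 (y) mm, rim at z 30 mm, walls and floor 2.5 mm. Origin: centre of its underside. Free floor: x -49 to +10 mm, y -43 to +43 mm. Glued at x = +28 mm is its sample, a capacitor 40 mm high. The cups stand two by two, in any order, in a grey case with walls 24 mm high; its clear lid, 14 mm high, lies folded back flat on its +x side.
- cup_choke: Red organiser cup, fixed, open at the top, 104 (x) x 92 (y) mm, rim at z 30 mm, walls and floor 2.5 mm. Origin: centre of its underside. Free floor: x -49 to +10 mm, y -43 to +43 mm. Glued at x = +28 mm is its sample, a wound ring choke 36 mm across, 15 mm high.
- cup_sink: Green organiser cup, fixed, open at the top, 104 (x) x 92 (y) mm, rim at z 30 mm, walls and floor 2.5 mm. Origin: centre of its underside. Free floor: x -49 to +10 mm, y -43 to +43 mm. Glued at x = +28 mm is its sample, a finned heat sink 30 mm high.
- cup_xfmr: White organiser cup, fixed, open at the top, 104 (x) x 92 (y) mm, rim at z 30 mm, walls and floor 2.5 mm. Origin: centre of its underside. Free floor: x -49 to +10 mm, y -43 to +43 mm. Glued at x = +28 mm is its sample, a transformer 30 mm high.

How it is judged (in metres and radians):
At the end, for the whole second after the job is handed in: Each good part stands in its own cup: origin within 49.5 mm in x and 43.5 mm in y of the cup's centre, underside less than 10 mm above the cup's underside, tilted under 0.25 rad, at rest (under 20 mm/s); both scrap parts within 20 mm of where they lay (x of cap in the frame of cup_cap between -0.0495 and 0.0495 m and y of cap in the frame of cup_cap between -0.0435 and 0.0435 m and z of cap in the frame of cup_cap between -0.002 and 0.01 m and angle between each of cap, choke, sink, xfmr's own z axis and vertical below 0.25 rad and linear speed of each of cap, choke, sink, xfmr below 0.02 m/s and x of choke in the frame of cup_choke between -0.0495 and 0.0495 m and y of choke in the frame of cup_choke between -0.0435 and 0.0435 m and z of choke in the frame of cup_choke between -0.002 and 0.01 m and x of sink in the frame of cup_sink between -0.0495 and 0.0495 m and y of sink in the frame of cup_sink between -0.0435 and 0.0435 m and z of sink in the frame of cup_sink between -0.002 and 0.01 m and x of xfmr in the frame of cup_xfmr between -0.0495 and 0.0495 m and y of xfmr in the frame of cup_xfmr between -0.0435 and 0.0435 m and z of xfmr in the frame of cup_xfmr between -0.002 and 0.01 m and distance of each of blown_cap, broken_choke from where it was at the start of the episode below 0.02 m); the robot touches nothing.
It fails at once if the burst capacitor is moved more than 20 mm (distance of blown_cap from where it was at the start of the episode above 0.02 m).
It fails at once if the broken choke is moved more than 20 mm (distance of broken_choke from where it was at the start of the episode above 0.02 m).
It fails at once if a good part is dropped or thrown (flies free at over 0.8 m/s, a fall of some 33 mm) ((linear speed of cap above 0.8 m/s and contact force between cap and anything else below 0.02 N) or (linear speed of choke above 0.8 m/s and contact force between choke and anything else below 0.02 N) or (linear speed of sink above 0.8 m/s and contact force between sink and anything else below 0.02 N) or (linear speed of xfmr above 0.8 m/s and contact force between xfmr and anything else below 0.02 N)).
It also fails if it takes over 112 s, if anything falls off the work surface, if the arm or the gripper's body presses on something with over 40 N, if the wrist force passes 120 N, or if a joint passes its speed limit or range.

### The arm

A 6-joint arm with a two-finger parallel gripper is mounted at the origin on the work surface. World frame = base frame: x ahead of the robot, y to its left, z up, the work surface at z = 0. Lengths are in mm, angles in rad, forces in N, time in s.
With the tool pointing down it reaches from about 350 to 975 mm from the base axis. Payload 17.4 kg.
Tool frame: the origin (TCP) lies on the centre line of the jaws, within the pads' length; the fingertips stand 19 mm ahead of it and the grasp point (between the pads) is the TCP; x points along the fingers, y is the direction in which the jaws open and shut, and the axes are right-handed (so a half turn about x gives the same grasp; the last joint's range is limited). The gripper opens to 85 mm and grips with 20 to 120 N. Pads are 22 mm wide; open, the fingers measure 114 mm over their backs; the gripper's body (76 mm by 85 mm) begins 54 mm behind the grasp point. The pads swing forward as they close: fully open they stand 13 mm farther back than shut.
Start: joints at [1.275, 0.116, 1.442, -0, 1.584, -0.038], TCP at [172.102, 652.697, 220.003] pointing down, gripper open.
Joint ranges: [-2.83, 2.83], [-0.83, 2.19], [0.07, 2.5], [-1.14, 4.28], [0.01, 3], [-2.97, 2.97]. Speed limits (rad/s): [1.89, 1.89, 2.22, 3.14, 3.14, 3.14].

### API

Orientations are given as a unit quaternion [x, y, z, w].
In Python, from workcell import r gives the robot as it stands.
- The arm moves only by the tool send_rows, never from a script. Its argument "series" is a list of rows, each an object with "linear": the shift along the tool's x, y, z in mm, a list of three; "angular": the turn, a rotation vector about the tool's x, y, z in rad, a list of three; "claw": the closure, from -1 (fully open) to 1 (shut). In form: [{"linear": [tx, ty, tz], "angular": [wx, wy, wz], "claw": claw}, ...]. A call has 1 to 12 rows; each row is the pose to reach, as a shift and turn from the pose measured when the call began, along the tool's axes at that moment; what a row does not reach only later rows make up. A row lasts 1/8 s, in which the tool goes at most 62.5 mm and 10.7 degrees, less where a joint would pass 70% of its speed; a pose out of reach is approached as far as the arm can. A call with a gripper value outside its range is refused whole. The fingers move at their own pace and stop on an object; "newtons" is the grip in N (left out, the last holds). Time passes only in rows, so rows that repeat a pose let the fingers close. It gives the time, the measured TCP pose, the force and the opening at its end, in the units of the state.
- r.state(): the state, without advancing time (a new reading comes with each control period).
- r.camera(name): name is "scene" or "top" or "wrist"; returns the picture (384x512x3 uint8, red, green, blue); there is no depth.
- r.get_calibration(name): a dict with "fov_y" (degrees; the focal length in pixels is half the picture's height over the tangent of half this angle, whatever the lens; pixels are square), "cx", "cy" (the principal point, pixels), "position" and "rotation" of the camera in the world; the wrist camera has in their place "hand_eye" (4x4, takes a point from camera to tool coordinates, whose origin is the TCP and whose axes are the tool frame's). Camera axes: x right, y down, z forward; pixel columns grow to the right and rows downward; lengths in mm; the calibration is good to about 2 mm. The wrist camera is an equidistant fisheye: a pixel r from the principal point sees the ray r / f radians off the axis. A picture is of the moment at which its call begins: read the wrist's pose just before it. get_calibration takes no time and is no camera call.
- r.finish_job(): hands the job in, once; it reports no verdict.
The state is a dict: "time": time; "q": joint angles; "qd": joint speeds; "joint_torque": joint torques, N m; "tcp_pos": TCP position; "tcp_rot": TCP orientation; "force": force on the tool from outside, world axes, zero at the start; "ft_torque": the same for the moment, N m; "opening": finger opening in mm.
Only numpy, scipy, OpenCV 4.12 (cv2) and the standard library are available. Lean on these libraries where they do the work, as an engineer would, in place of code of your own. Each camera call takes 0.05 s, during which the arm holds its last target. There are 200 camera calls.

## Working session

There is one attempt and no reset: what is moved stays moved. The work goes in short steps, Python scripts to look and compute and a tool call to move; the robot and the scene stay as the last step left them, time stands still between calls to the robot, and variables do not carry over. Pictures are saved under pics/ and viewed, about 12 in all and at most 16, crops included, and the job is handed in when it is done.

Besides the shell and the picture viewer there is one more tool, called as name(argument=value, ...), one argument or row to a line, values as JSON. send_rows: Moves the arm, as the interface text tells. Its arguments: {"type":"object","properties":{"series":{"type":"array","items":{"type":"object","properties":{"linear":{"type":"array","items":{"type":"number"}},"angular":{"type":"array","items":{"type":"number"}},"claw":{"type":"number"}}}},"newtons":{"type":"number"}},"required":["series"]}

```bash
mkdir -p pics; ls; cat > h.py <<'E'
import numpy as np, cv2
from workcell import r
from scipy.spatial.transform import Rotation as R
def ray(name,u,v):
    c=r.get_calibration(name); f=192/np.tan(np.radians(c['fov_y'])/2)
    return c,f
def px2w(name,u,v,z):
    c,f=ray(name,u,v); M=np.array(c['rotation']); M=M if M.shape==(3,3) else R.from_quat(M).as_matrix()
    d=M@np.array([(u-c['cx'])/f,(v-c['cy'])/f,1]); p=np.array(c['position'])
    return p+d*(z-p[2])/d[2]
def save(name,fn,crop=None,s=1):
    im=r.camera(name)
    if crop: im=im[crop[1]:crop[3],crop[0]:crop[2]]
    im=cv2.resize(im,None,fx=s,fy=s,interpolation=cv2.INTER_CUBIC)
    cv2.imwrite('pics/'+fn,im[:,:,::-1]); return im
E
python3 - <<'E'
from h import *
for n in ['top','scene','wrist']:print(n,r.get_calibration(n))
s=r.state();print(s)
save('top','top1.png',s=1.56);save('scene','scene1.png',s=1.56)
E
```

```text
pics
top {'fov_y': 42.995734558030634, 'cx': 253.16588168300498, 'cy': 188.32901886296733, 'position': array([481.91155212,   1.324705  , 901.00868648]), 'rotation': array([ 0.71667915, -0.69715785,  0.01080755, -0.01500398])}
scene {'fov_y': 54.44365224678499, 'cx': 257.1795903052721, 'cy': 192.34644676695743, 'position': array([1091.95296328,  216.12778221,  452.14374301]), 'rotation': array([ 0.49494744,  0.7277576 , -0.39603225, -0.26182888])}
wrist {'fov_y': 65.70646984690485, 'cx': 250.5210690011332, 'cy': 186.46331134666679, 'hand_eye': array([[ 2.65354260e-04, -2.95813994e-01,  9.55245524e-01,
        -1.54779452e+02],
       [ 9.99999921e-01,  3.61747472e-04, -1.65762906e-04,
         3.40555443e-01],
       [-2.96522666e-04,  9.55245492e-01,  2.95814067e-01,
        -7.49421303e+01],
       [ 0.00000000e+00,  0.00000000e+00,  0.00000000e+00,
         1.00000000e+00]])}
{'time': 0.0, 'q': array([ 1.27521297e+00,  1.16463444e-01,  1.44229552e+00, -9.72723867e-06,
        1.58398623e+00, -3.77705859e-02]), 'qd': array([-1.23492722e-03, -9.59464953e-04, -2.91113360e-04,  6.66143286e-04,
       -1.20414382e-03,  1.48001020e-05]), 'joint_torque': array([-8.74462894e-04, -7.31975198e+01, -6.32514811e+01, -4.70878240e-05,
        5.90635522e-03, -3.64751531e-05]), 'tcp_pos': array([172.0324184 , 652.48948663, 219.25858995]), 'tcp_rot': array([ 0.09049597,  0.70130406, -0.09130079,  0.70117563]), 'force': array([-0.27564554, -0.08226103,  0.54436827]), 'ft_torque': array([ 0.03276955, -0.01255306,  0.01434215]), 'opening': 85.36243276965874}
```

View pics/top1.png

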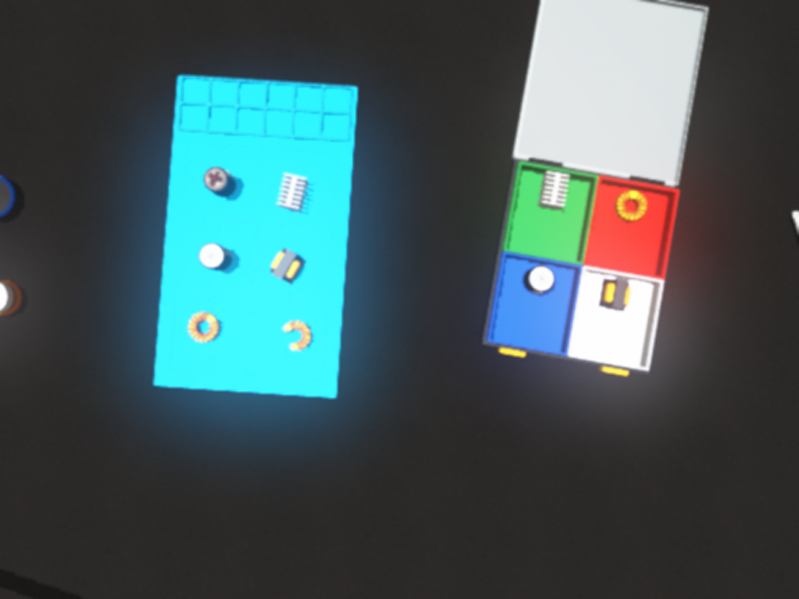

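View pics/scene1.png

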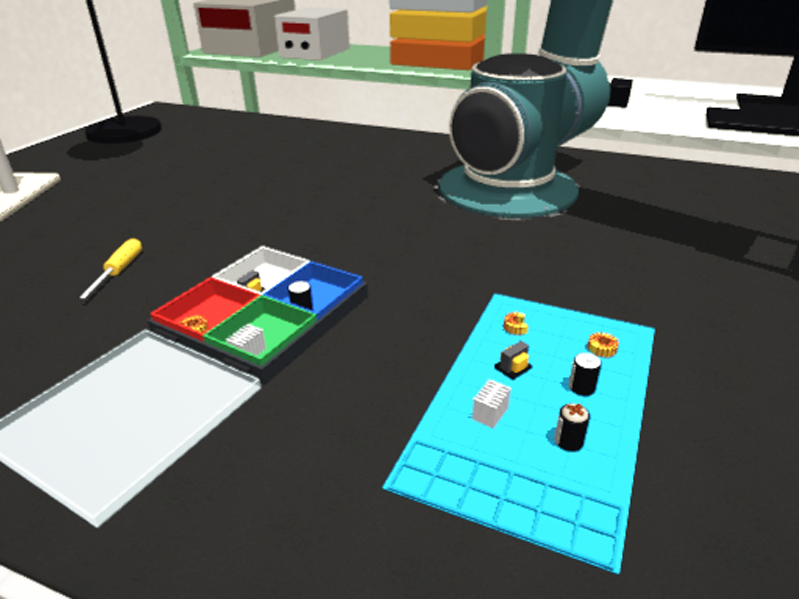

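The top view shows the parts at these pixels in the 1.5625x picture: burst cap (216,180), sink (292,191), cap (212,257), transformer (286,265), choke (204,327) and open C (298,335). The cups are green (545,213), red (632,225), blue (532,305) and white (614,318). I'll zoom in next to get the yaws.

```bash
python3 - <<'E'
from h import *
s=1.5625
for n,(u,v,z) in dict(blown=(216,179,46),sink=(293,190,33),cap=(212,256,43),xfmr=(287,264,33),choke=(204,327,18),broken=(298,335,18)).items():
    print(n,px2w('top',u/s,v/s,z).round(1))
for n,q in dict(green=[(517,163),(596,178),(583,263),(504,252)],red=[(597,178),(677,188),(664,278),(585,265)],blue=[(504,254),(581,266),(567,357),(486,343)],white=[(584,268),(662,280),(647,370),(568,358)]).items():
    P=np.array([px2w('top',a/s,b/s,30)[:2] for a,b in q]);d=P[0]-P[3];print(n,P.mean(0).round(1),'yaw x',np.degrees(np.arctan2(d[1],d[0])).round(1),np.linalg.norm(d).round(1),np.linalg.norm(P[1]-P[0]).round(1))
for n,(u,v) in dict(sinksamp=(556,188),chokesamp=(632,206),capsamp=(541,278),xfsamp=(616,293)).items(): print(n,px2w('top',u/s,v/s,33)[:2].round(1))
im=r.camera('top')[95:230,115:210]
cv2.imwrite('pics/mat.png',cv2.resize(im,None,fx=4.4,fy=4.4,interpolation=cv2.INTER_CUBIC)[:,:,::-1])
E
```

```text
blown [637.9 213.5  46. ]
sink [629.9 127.8  33. ]
cap [550.7 215.6  43. ]
xfmr [544.7 131.9  33. ]
choke [470.  228.1  18. ]
broken [463.8 118.7  18. ]
green [ 610.8 -167.6] yaw x -7.0 103.8 92.3
red [ 598.  -260.4] yaw x -6.7 101.2 92.3
blue [ 505.9 -152.1] yaw x -10.1 103.9 89.1
white [ 492.4 -244.4] yaw x -9.0 104.5 90.0
sinksamp [ 640.3 -173.3]
chokesamp [ 621.9 -260.5]
capsamp [ 536.6 -158.3]
xfsamp [ 521.9 -243.9]
```

View pics/mat.png

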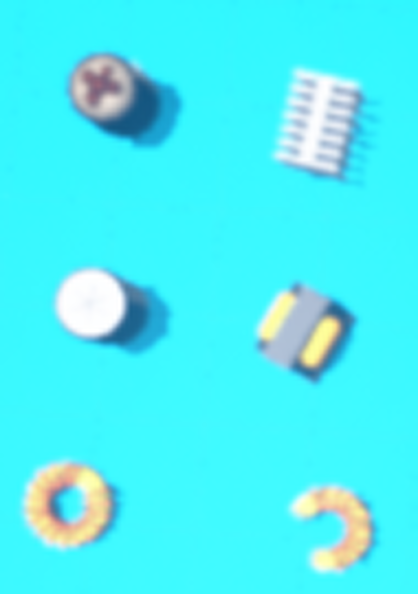

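```bash
cat >> h.py <<'E'
def plan(x,y,z,yaw):
    """jaw axis yaw (deg, mod 180); prints shift and turn in the tool frame now"""
    s=r.state(); R0=R.from_quat(s['tcp_rot']).as_matrix(); best=None
    for k in (yaw,yaw+180):
        a=np.radians(k); ty=np.array([np.cos(a),np.sin(a),0]); tx=np.array([0,0,-1.])
        w=R.from_matrix(R0.T@np.column_stack([tx,ty,np.cross(tx,ty)])).as_rotvec()
        if best is None or np.linalg.norm(w)<np.linalg.norm(best): best=w
    print('lin',(R0.T@(np.array([x,y,z])-s['tcp_pos'])).round(1),'ang',best.round(3),
     '| t',round(s['time'],2),'tcp',s['tcp_pos'].round(1),'yaw',np.degrees(np.arctan2(R0[1,1],R0[0,1])).round(1),'q1,6',s['q'][[0,5]].round(2),'F',s['force'].round(1),'open',round(s['opening'],1))
def wpx(u,v,z,st):
    c=r.get_calibration('wrist'); f=192/np.tan(np.radians(c['fov_y'])/2)
    dx,dy=u-c['cx'],v-c['cy']; rr=np.hypot(dx,dy)+1e-9; t=rr/f
    d=np.array([np.sin(t)*dx/rr,np.sin(t)*dy/rr,np.cos(t)]); H=np.array(c['hand_eye'])
    R0=R.from_quat(st['tcp_rot']).as_matrix(); o=st['tcp_pos']+R0@H[:3,3]; d=R0@H[:3,:3]@d
    return o+d*(z-o[2])/d[2]
E
python3 -c "
from h import *
print(R.from_quat(r.state()['tcp_rot']).as_matrix().round(2))
plan(550,200,200,82)"
```

```text
[[-0.    0.25  0.97]
 [-0.    0.97 -0.25]
 [-1.   -0.   -0.  ]]
lin [  19.7 -341.2  480.8] ang [-0.118 -0.     0.001] | t 0.15 tcp [172.  652.5 219.4] yaw 75.2 q1,6 [ 1.28 -0.04] F [ 0.1 -0.2  1.1] open 85.4
```

send_rows(
  series=[
    {"linear": [20, -60, 60], "angular": [-0.1, 0, 0], "claw": -0.3},
    {"linear": [20, -110, 120], "angular": [-0.1, 0, 0], "claw": -0.3},
    {"linear": [20, -360, 470], "angular": [-0.12, 0, 0], "claw": -0.3},
    {"linear": [20, -360, 470], "angular": [-0.12, 0, 0], "claw": -0.3},
    {"linear": [20, -360, 470], "angular": [-0.12, 0, 0], "claw": -0.3},
    {"linear": [20, -360, 470], "angular": [-0.12, 0, 0], "claw": -0.3},
    {"linear": [20, -360, 470], "angular": [-0.12, 0, 0], "claw": -0.3},
    {"linear": [20, -360, 470], "angular": [-0.12, 0, 0], "claw": -0.3},
    {"linear": [20, -360, 470], "angular": [-0.12, 0, 0], "claw": -0.3},
    {"linear": [20, -360, 470], "angular": [-0.12, 0, 0], "claw": -0.3},
    {"linear": [20, -360, 470], "angular": [-0.12, 0, 0], "claw": -0.3},
    {"linear": [20, -360, 470], "angular": [-0.12, 0, 0], "claw": -0.3},
  ],
)

```text
time: 1.65
tcp_pos: [534.4, 184.9, 199.5]
tcp_rot: [0.048, 0.706, -0.049, 0.705]
force: [0.2, 0.4, -0.3]
opening: 55.4
```

```bash
python3 - <<'E'
from h import *
import pickle
pickle.dump(r.state(),open('st.pkl','wb'))
save('wrist','w1.png',s=1.5625)
plan(551,216,100,82)
E
```

```text
lin [99.7 32.9 12.4] ang [ 0.002 -0.     0.001] | t 1.7 tcp [534.3 185.2 199.7] yaw 82.1 q1,6 [ 0.29 -1.14] F [-0.3  0.8 -0.2] open 55.3
```

View pics/w1.png

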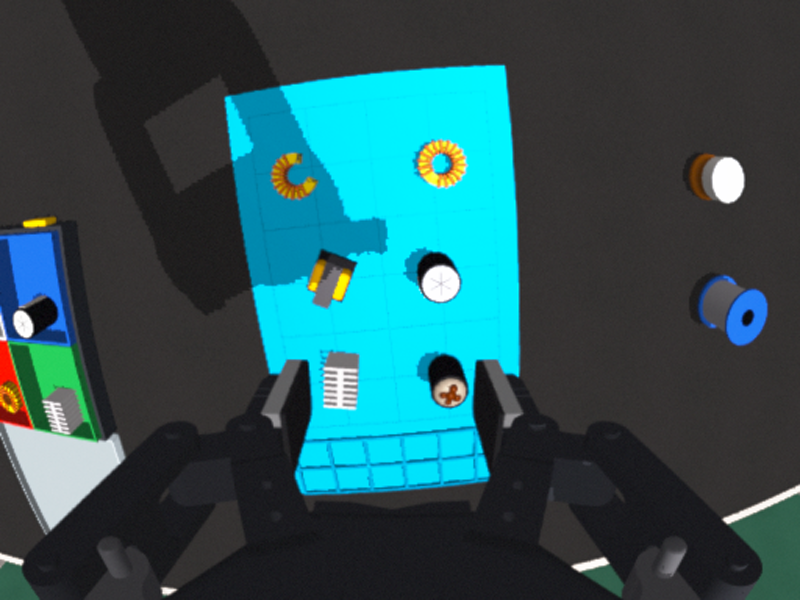

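The wrist view shows every part: cap top at (440,284), transformer core top at about (334,283), sink top at (341,388), choke at (441,164) and the burst cap's brown dome at (449,393).

```bash
python3 - <<'E'
from h import *
import pickle
st=pickle.load(open('st.pkl','rb'));s=1.5625
for n,(u,v,z) in dict(blown=(449,393,47),sink=(341,388,33),cap=(440,284,43),xfmr=(334,283,33),xf0=(345,262,33),xf1=(323,305,33),choke=(441,164,18),broken=(297,176,18),sa=(342,366,33),sb=(339,408,33)).items():
    print(n,wpx(u/s,v/s,z,st).round(1))
E
```

```text
blown [640.5 214.4  47. ]
sink [632.3 131.1  33. ]
cap [554.9 216.4  43. ]
xfmr [546.7 141.2  33. ]
xf0 [532.4 151.7  33. ]
xf1 [562.2 130.2  33. ]
choke [473.4 229.3  18. ]
broken [466.9 124.9  18. ]
sa [613.2 135.5  33. ]
sb [650.5 126.1  33. ]
```

send_rows(
  newtons=35,
  series=[
    {"linear": [30, 33, 14], "angular": [0, 0, 0], "claw": -0.3},
    {"linear": [60, 33, 14], "angular": [0, 0, 0], "claw": -0.3},
    {"linear": [100, 33, 14], "angular": [0, 0, 0], "claw": -0.3},
    {"linear": [130, 33, 14], "angular": [0, 0, 0], "claw": -0.3},
    {"linear": [155, 33, 14], "angular": [0, 0, 0], "claw": -0.3},
    {"linear": [171, 33, 14], "angular": [0, 0, 0], "claw": -0.3},
    {"linear": [171, 33, 14], "angular": [0, 0, 0], "claw": -0.3},
    {"linear": [171, 33, 14], "angular": [0, 0, 0], "claw": 0.6},
    {"linear": [171, 33, 14], "angular": [0, 0, 0], "claw": 0.6},
    {"linear": [171, 33, 14], "angular": [0, 0, 0], "claw": 0.6},
    {"linear": [171, 33, 14], "angular": [0, 0, 0], "claw": 0.6},
  ],
)

```text
time: 3.08
tcp_pos: [555.5, 217.2, 33.6]
tcp_rot: [0.05, 0.703, -0.047, 0.708]
force: [-0.0, 3.1, 30.6]
opening: 17.5
```

```bash
python3 - <<'E'
from h import *
# blue cup: place at cup x=-20,y=0
plan(506-.99*20,-152+.139*20,120,82)
plan(506-.99*20,-152+.139*20,30,82)
E
```

```text
lin [ -87.8 -372.1  -18. ] ang [ 0.002  0.007 -0.004] | t 3.08 tcp [555.5 217.2  33.6] yaw 82.1 q1,6 [ 0.33 -1.1 ] F [-0.   3.1 30.6] open 17.5
lin [   2.2 -372.4  -18.6] ang [ 0.002  0.007 -0.004] | t 3.08 tcp [555.5 217.2  33.6] yaw 82.1 q1,6 [ 0.33 -1.1 ] F [-0.   3.1 30.6] open 17.5
```

```bash
python3 - <<'E'
from h import *
a=save('wrist','w2.png',s=1); b=save('scene','s2.png',crop=(220,130,480,360),s=1.5)
s=r.state();print(s['opening'],s['force'],s['tcp_pos'])
c=np.zeros((384,900,3),np.uint8);c[:384,:512]=a;b=b[:, :388];c[:b.shape[0],512:512+b.shape[1]]=b
cv2.imwrite('pics/c2.png',cv2.resize(c[:,:,::-1],(800,341)))
E
```

```text
17.180766319104624 [ 0.65426082  4.29823588 30.50631328] [555.50853393 217.19742838  33.64201809]
```

View pics/c2.png

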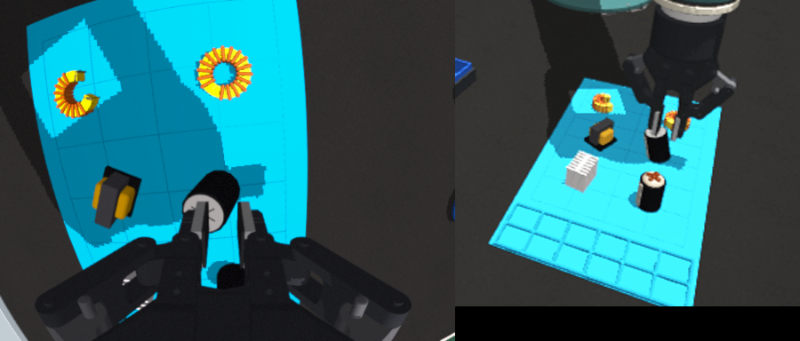

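The cap is tilted, and a finger has caught it near the top. I need a closer look before moving.

```bash
python3 - <<'E'
import cv2,numpy as np
from h import r
b=r.camera('scene')[150:270,300:420][:,:,::-1]; a=cv2.imread('pics/w2.png')[170:310,170:310]
cv2.imwrite('pics/c3.png',np.hstack([cv2.resize(a,(400,400),interpolation=2),cv2.resize(b,(400,400),interpolation=2)]))
E
```

```text
(no output)
```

View pics/c3.png

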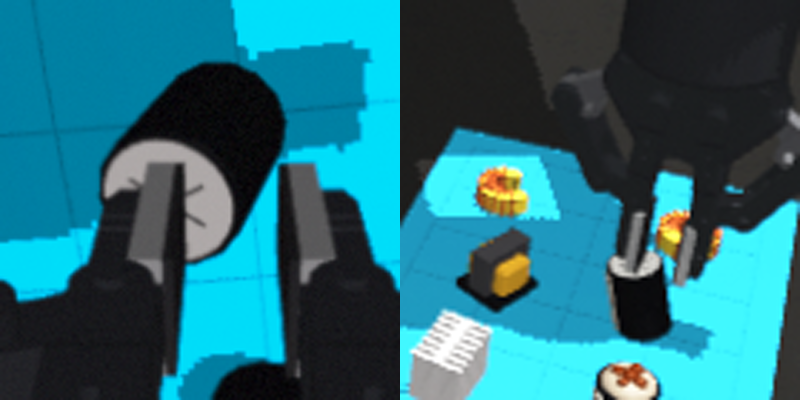

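The left finger is standing on the cap's top. So the fingertips sit further back than 19 mm ahead of the reported TCP, and the first wrist picture agrees with that. I'll lift straight up gently, so the cap can rock back upright, and re-measure where the tips are.

send_rows(
  series=[
    {"linear": [-4, 0, 0], "angular": [0, 0, 0], "claw": 0.6},
    {"linear": [-8, 0, 0], "angular": [0, 0, 0], "claw": 0.6},
    {"linear": [-12, 0, 0], "angular": [0, 0, 0], "claw": 0.6},
    {"linear": [-20, 0, 0], "angular": [0, 0, 0], "claw": 0.6},
    {"linear": [-40, 0, 0], "angular": [0, 0, 0], "claw": 0.2},
    {"linear": [-70, 0, -20], "angular": [0, 0, 0], "claw": 0.2},
    {"linear": [-70, 0, -20], "angular": [0, 0, 0], "claw": 0.2},
    {"linear": [-70, 0, -20], "angular": [0, 0, 0], "claw": 0.2},
  ],
)

```text
time: 4.22
tcp_pos: [535.4, 219.8, 103.9]
tcp_rot: [0.05, 0.703, -0.047, 0.708]
force: [-0.3, -1.0, -0.3]
opening: 34.0
```

```bash
python3 - <<'E'
from h import *
import pickle
st=r.state();pickle.dump(st,open('st3.pkl','wb'))
save('wrist','w3.png',s=1.5625)
print(st['force'],st['opening'],st['tcp_pos'])
c=r.get_calibration('wrist');H=np.linalg.inv(np.array(c['hand_eye']));f=192/np.tan(np.radians(c['fov_y'])/2)
h=st['opening']/2
for t in (-30,-20,-10,0,10,19):
  o=[]
  for sy in(-1,1):
    p=(H@np.array([t,sy*h,0,1]))[:3];th=np.arctan2(np.hypot(p[0],p[1]),p[2]);k=f*th/np.hypot(p[0],p[1])
    o+=[((c['cx']+k*p[0])*1.5625).round(),((c['cy']+k*p[1])*1.5625).round()]
  print(t,o)
E
```

```text
[-0.25484244 -0.97414974 -0.25650637] 33.962771885031266 [535.35490217 219.77396013 103.93376795]
-30 [np.float64(336.0), np.float64(402.0), np.float64(445.0), np.float64(403.0)]
-20 [np.float64(339.0), np.float64(387.0), np.float64(442.0), np.float64(387.0)]
-10 [np.float64(342.0), np.float64(373.0), np.float64(439.0), np.float64(373.0)]
0 [np.float64(345.0), np.float64(361.0), np.float64(437.0), np.float64(361.0)]
10 [np.float64(347.0), np.float64(350.0), np.float64(434.0), np.float64(350.0)]
19 [np.float64(349.0), np.float64(341.0), np.float64(432.0), np.float64(341.0)]
```

View pics/w3.png

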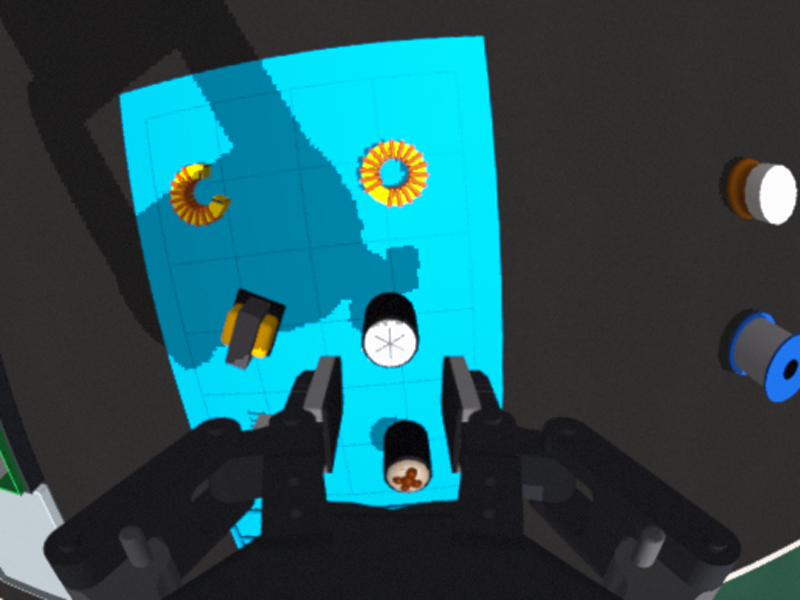

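The cap is upright again at (390,342), and it can be gripped. The pads show their tips about 12 mm behind the reported TCP at 34 mm opening, and the contact height agrees. So the reported TCP is about 30 mm too far ahead, and I'll go that much lower.

```bash
python3 - <<'E'
from h import *
import pickle
st=pickle.load(open('st3.pkl','rb'));s=1.5625
for n,(u,v,z) in dict(cap=(390,342,43),xf0=(258,304,33),xf1=(239,360,33),choke=(393,174,18),blown=(408,473,47)).items():
    print(n,wpx(u/s,v/s,z,st).round(1))
c=wpx(390/s,342/s,43,st)
plan(c[0],c[1],1,82)
E
```

```text
cap [554.3 216.9  43. ]
xf0 [528.2 150.2  33. ]
xf1 [559.1 131.1  33. ]
choke [473.3 229.7  18. ]
blown [637.2 215.9  47. ]
lin [102.4  -0.5  18.6] ang [ 0.002  0.007 -0.003] | t 4.28 tcp [535.2 219.7 103.3] yaw 82.1 q1,6 [ 0.35 -1.09] F [-0.2  0.8 -0.2] open 34.2
```

send_rows(
  newtons=35,
  series=[
    {"linear": [0, 0, 18], "angular": [0, 0.007, -0.003], "claw": -0.4},
    {"linear": [0, 0, 18], "angular": [0, 0.007, -0.003], "claw": -0.4},
    {"linear": [20, 0, 18], "angular": [0, 0.007, -0.003], "claw": -0.4},
    {"linear": [40, 0, 18], "angular": [0, 0.007, -0.003], "claw": -0.4},
    {"linear": [60, 0, 18], "angular": [0, 0.007, -0.003], "claw": -0.4},
    {"linear": [80, 0, 18], "angular": [0, 0.007, -0.003], "claw": -0.4},
    {"linear": [100, 0, 18], "angular": [0, 0.007, -0.003], "claw": -0.4},
    {"linear": [102, 0, 18], "angular": [0, 0.007, -0.003], "claw": -0.4},
    {"linear": [102, 0, 18], "angular": [0, 0.007, -0.003], "claw": 0.6},
    {"linear": [102, 0, 18], "angular": [0, 0.007, -0.003], "claw": 0.6},
    {"linear": [102, 0, 18], "angular": [0, 0.007, -0.003], "claw": 0.6},
    {"linear": [102, 0, 18], "angular": [0, 0.007, -0.003], "claw": 0.6},
  ],
)

```text
time: 5.78
tcp_pos: [554.3, 217.6, 2.4]
tcp_rot: [0.049, 0.705, -0.048, 0.706]
force: [0.4, -0.0, 6.6]
opening: 29.0
```

```bash
python3 - <<'E'
from h import *
X=506-.99*20;Y=-152+.139*20
plan(554,217,95,82);plan(X,Y,95,82);plan(X,Y,3,82)
E
```

```text
lin [-92.6  -0.6  -0.1] ang [ 0.002  0.001 -0.001] | t 5.78 tcp [554.3 217.6   2.4] yaw 82.1 q1,6 [ 0.33 -1.1 ] F [ 0.4 -0.   6.6] open 29.0
lin [ -93.  -372.6  -17.2] ang [ 0.002  0.001 -0.001] | t 5.78 tcp [554.3 217.6   2.4] yaw 82.1 q1,6 [ 0.33 -1.1 ] F [ 0.4 -0.   6.6] open 29.0
lin [  -1.  -372.7  -17.3] ang [ 0.002  0.001 -0.001] | t 5.78 tcp [554.3 217.6   2.4] yaw 82.1 q1,6 [ 0.33 -1.1 ] F [ 0.4 -0.   6.6] open 29.0
```

send_rows(
  series=[
    {"linear": [-20, 0, 0], "angular": [0, 0, 0], "claw": 0.6},
    {"linear": [-50, 0, 0], "angular": [0, 0, 0], "claw": 0.6},
    {"linear": [-93, -10, 0], "angular": [0, 0, 0], "claw": 0.6},
    {"linear": [-93, -55, -2], "angular": [0, 0, 0], "claw": 0.6},
    {"linear": [-93, -105, -4], "angular": [0, 0, 0], "claw": 0.6},
    {"linear": [-93, -155, -8], "angular": [0, 0, 0], "claw": 0.6},
    {"linear": [-93, -205, -10], "angular": [0, 0, 0], "claw": 0.6},
    {"linear": [-93, -255, -12], "angular": [0, 0, 0], "claw": 0.6},
    {"linear": [-93, -305, -15], "angular": [0, 0, 0], "claw": 0.6},
    {"linear": [-93, -350, -17], "angular": [0, 0, 0], "claw": 0.6},
    {"linear": [-93, -372, -17], "angular": [0, 0, 0], "claw": 0.6},
    {"linear": [-93, -372, -17], "angular": [0, 0, 0], "claw": 0.6},
  ],
)

```text
time: 7.28
tcp_pos: [486.4, -149.8, 96.2]
tcp_rot: [0.049, 0.705, -0.049, 0.706]
force: [0.9, -0.3, 0.5]
opening: 29.0
```

```bash
python3 - <<'E'
from h import *
import pickle
st=r.state();pickle.dump(st,open('st4.pkl','wb'))
save('wrist','w4.png',s=1.5625)
X=506-.99*20;Y=-152+.139*20
plan(X,Y,10,82);plan(X,Y,3,82)
E
```

```text
lin [85.9 -0.5 -0.4] ang [ 0.001  0.002 -0.001] | t 7.33 tcp [ 486.5 -148.9   95.9] yaw 82.1 q1,6 [-0.35 -1.78] F [-0.2 -0.1  0.8] open 29.0
lin [92.9 -0.5 -0.5] ang [ 0.001  0.002 -0.001] | t 7.33 tcp [ 486.5 -148.9   95.9] yaw 82.1 q1,6 [-0.35 -1.78] F [-0.2 -0.1  0.8] open 29.0
```

View pics/w4.png

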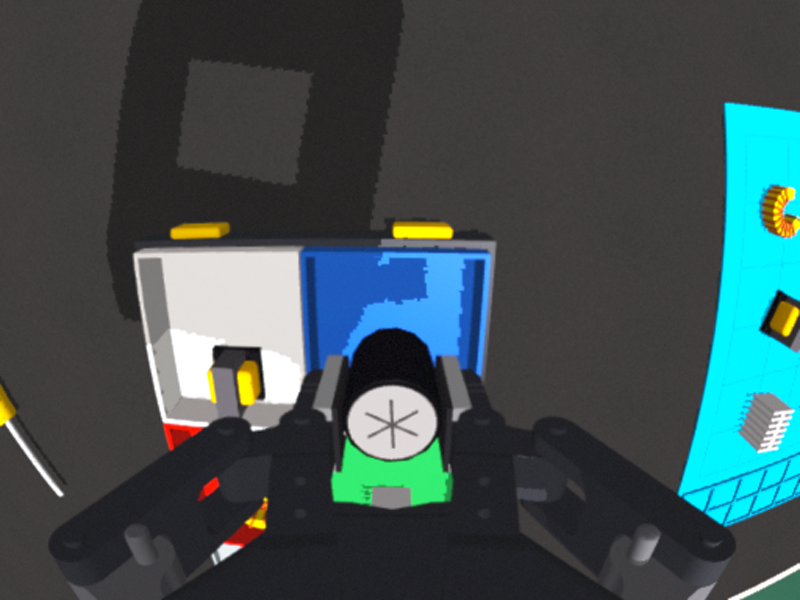

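The cap is held upright, with its top at (391,420). The blue cup's near rim runs from (303,252) to (492,252). I'll check the cup's position from these pixels.

```bash
python3 - <<'E'
from h import *
import pickle
st=pickle.load(open('st4.pkl','rb'));s=1.5625
for n,(u,v) in dict(bl=(303,250),br=(492,250),wl=(137,250),wfar=(165,425)).items(): print(n,wpx(u/s,v/s,31,st).round(1))
E
```

```text
bl [ 452.8 -188.5   31. ]
br [465.6 -96.7  31. ]
wl [ 437.8 -280.6   31. ]
wfar [ 546.1 -299.3   31. ]
```

send_rows(
  series=[
    {"linear": [30, 0, 2], "angular": [0, 0, 0], "claw": 0.6},
    {"linear": [60, 0, 2], "angular": [0, 0, 0], "claw": 0.6},
    {"linear": [76, 0, 2], "angular": [0, 0, 0], "claw": 0.6},
    {"linear": [83, 0, 2], "angular": [0, 0, 0], "claw": 0.6},
    {"linear": [86, 0, 2], "angular": [0, 0, 0], "claw": 0.6},
    {"linear": [88, 0, 2], "angular": [0, 0, 0], "claw": 0.6},
    {"linear": [89.5, 0, 2], "angular": [0, 0, 0], "claw": 0.6},
    {"linear": [89.5, 0, 2], "angular": [0, 0, 0], "claw": 0.6},
  ],
)

```text
time: 8.32
tcp_pos: [488.8, -149.2, 6.7]
tcp_rot: [0.049, 0.705, -0.049, 0.706]
force: [0.6, 0.3, -0.0]
opening: 28.9
```

send_rows(
  series=[
    {"linear": [1, 0, 0], "angular": [0, 0, 0], "claw": 0.6},
    {"linear": [2, 0, 0], "angular": [0, 0, 0], "claw": 0.6},
    {"linear": [2, 0, 0], "angular": [0, 0, 0], "claw": 0.6},
  ],
)

```text
time: 8.7
tcp_pos: [489.1, -149.2, 5.8]
tcp_rot: [0.049, 0.704, -0.049, 0.706]
force: [-7.0, 3.2, 14.4]
opening: 29.0
```

send_rows(
  series=[
    {"linear": [0, 0, 0], "angular": [0, 0, 0], "claw": 0.5},
    {"linear": [0, 0, 0], "angular": [0, 0, 0], "claw": 0.2},
    {"linear": [0, 0, 0], "angular": [0, 0, 0], "claw": 0},
    {"linear": [-5, 0, 0], "angular": [0, 0, 0], "claw": 0},
    {"linear": [-25, 0, 0], "angular": [0, 0, 0], "claw": 0},
    {"linear": [-60, 0, 0], "angular": [0, 0, 0], "claw": 0},
    {"linear": [-90, 0, 0], "angular": [0, 0, 0], "claw": 0},
    {"linear": [-90, 0, 0], "angular": [0, 0, 0], "claw": 0},
  ],
)

```text
time: 9.7
tcp_pos: [489.9, -149.7, 98.6]
tcp_rot: [0.049, 0.703, -0.049, 0.708]
force: [-0.1, -0.6, -0.2]
opening: 42.8
```

```bash
python3 - <<'E'
from h import *
import pickle
im=r.camera('wrist')
cv2.imwrite('pics/w5.png',im[:,:,::-1])
plan(472,229,90,82);plan(472,229,-5,82)
E
```

```text
lin [  6.7 372.5 -69.4] ang [ 0.001  0.005 -0.001] | t 9.75 tcp [ 489.2 -149.5   96.8] yaw 82.1 q1,6 [-0.35 -1.78] F [ 0.3 -0.2 -1.3] open 42.7
lin [101.7 372.4 -69.8] ang [ 0.001  0.005 -0.001] | t 9.75 tcp [ 489.2 -149.5   96.8] yaw 82.1 q1,6 [-0.35 -1.78] F [ 0.3 -0.2 -1.3] open 42.7
```

send_rows(
  series=[
    {"linear": [0, 40, -7], "angular": [0, 0.005, 0], "claw": -0.3},
    {"linear": [0, 90, -16], "angular": [0, 0.005, 0], "claw": -0.3},
    {"linear": [0, 140, -26], "angular": [0, 0.005, 0], "claw": -0.3},
    {"linear": [0, 190, -36], "angular": [0, 0.005, 0], "claw": -0.3},
    {"linear": [0, 240, -46], "angular": [0, 0.005, 0], "claw": -0.3},
    {"linear": [0, 290, -56], "angular": [0, 0.005, 0], "claw": -0.3},
    {"linear": [5, 340, -66], "angular": [0, 0.005, 0], "claw": -0.3},
    {"linear": [7, 372, -69], "angular": [0, 0.005, 0], "claw": -0.3},
    {"linear": [7, 372, -69], "angular": [0, 0.005, 0], "claw": -0.3},
    {"linear": [7, 372, -69], "angular": [0, 0.005, 0], "claw": -0.3},
  ],
)

```text
time: 11.0
tcp_pos: [471.9, 228.0, 88.9]
tcp_rot: [0.049, 0.706, -0.049, 0.705]
force: [0.7, 0.2, -1.0]
opening: 55.8
```

```bash
python3 - <<'E'
from h import *
import pickle
st=r.state();pickle.dump(st,open('st6.pkl','wb'))
a=r.camera('wrist')[:,:,::-1]; b=cv2.imread('pics/w5.png')
cv2.imwrite('pics/c6.png',cv2.resize(np.vstack([b[120:330],a]),None,fx=1.0,fy=1.0))
plan(472,229,-5,82)
E
```

```text
lin [94.2  1.2 -0.2] ang [ 0.001 -0.001  0.   ] | t 11.05 tcp [472.2 227.8  89.2] yaw 82.0 q1,6 [ 0.4  -1.03] F [-0.2 -0.6  0.7] open 55.4
```

View pics/c6.png

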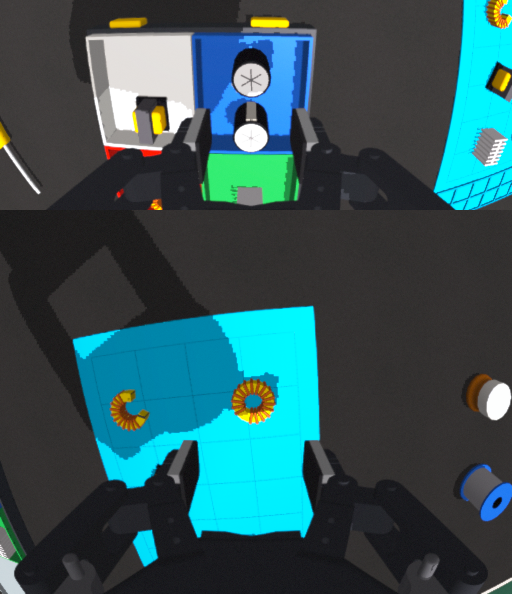

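The cap stands in the blue cup at (251,80) in the upper half. The choke is at (254,191) in the lower frame.

```bash
python3 - <<'E'
from h import *
import pickle
st=pickle.load(open('st6.pkl','rb'))
c=wpx(254,191,18,st);print(c)
plan(c[0],c[1],-6,82)
E
```

```text
[471.01595966 231.1895613   18.        ]
lin [95.2  3.2 -1.5] ang [ 0.001 -0.001  0.   ] | t 11.05 tcp [472.2 227.8  89.2] yaw 82.0 q1,6 [ 0.4  -1.03] F [-0.2 -0.6  0.7] open 55.4
```

send_rows(
  series=[
    {"linear": [30, 2.5, -0.5], "angular": [0, 0, 0], "claw": -0.3},
    {"linear": [60, 2.5, -0.5], "angular": [0, 0, 0], "claw": -0.3},
    {"linear": [80, 2.5, -0.5], "angular": [0, 0, 0], "claw": -0.3},
    {"linear": [90, 2.5, -0.5], "angular": [0, 0, 0], "claw": -0.3},
    {"linear": [94, 2.5, -0.5], "angular": [0, 0, 0], "claw": -0.3},
    {"linear": [94, 2.5, -0.5], "angular": [0, 0, 0], "claw": -0.1},
    {"linear": [94, 2.5, -0.5], "angular": [0, 0, 0], "claw": 0.0},
  ],
)

```text
time: 11.92
tcp_pos: [472.3, 230.5, -4.0]
tcp_rot: [0.049, 0.705, -0.049, 0.705]
force: [-0.8, -0.2, 0.8]
opening: 42.6
```

send_rows(
  newtons=35,
  series=[
    {"linear": [0, 0, 0], "angular": [0, 0, 0], "claw": 0.4},
    {"linear": [0, 0, 0], "angular": [0, 0, 0], "claw": 0.4},
    {"linear": [0, 0, 0], "angular": [0, 0, 0], "claw": 0.4},
    {"linear": [0, 0, 0], "angular": [0, 0, 0], "claw": 0.4},
  ],
)

```text
time: 12.42
tcp_pos: [472.5, 230.7, -3.6]
tcp_rot: [0.049, 0.705, -0.049, 0.706]
force: [-0.9, 0.3, 4.9]
opening: 34.2
```

```bash
python3 - <<'E'
from h import *
X=599-.99*20;Y=-259+.139*20
plan(X,Y,95,82);plan(X,Y,0,82)
E
```

```text
lin [ -99.  -467.3  173.1] ang [ 0.001  0.    -0.001] | t 12.43 tcp [472.5 230.7  -3.6] yaw 82.0 q1,6 [ 0.41 -1.03] F [-0.9  0.3  4.9] open 34.2
lin [  -4.  -467.4  173.1] ang [ 0.001  0.    -0.001] | t 12.43 tcp [472.5 230.7  -3.6] yaw 82.0 q1,6 [ 0.41 -1.03] F [-0.9  0.3  4.9] open 34.2
```

send_rows(
  series=[
    {"linear": [-20, 0, 0], "angular": [0, 0, 0], "claw": 0.4},
    {"linear": [-60, 0, 0], "angular": [0, 0, 0], "claw": 0.4},
    {"linear": [-99, -15, 5], "angular": [0, 0, 0], "claw": 0.4},
    {"linear": [-99, -65, 24], "angular": [0, 0, 0], "claw": 0.4},
    {"linear": [-99, -115, 43], "angular": [0, 0, 0], "claw": 0.4},
    {"linear": [-99, -165, 61], "angular": [0, 0, 0], "claw": 0.4},
    {"linear": [-99, -215, 80], "angular": [0, 0, 0], "claw": 0.4},
    {"linear": [-99, -265, 98], "angular": [0, 0, 0], "claw": 0.4},
    {"linear": [-99, -315, 117], "angular": [0, 0, 0], "claw": 0.4},
    {"linear": [-99, -365, 135], "angular": [0, 0, 0], "claw": 0.4},
    {"linear": [-99, -415, 154], "angular": [0, 0, 0], "claw": 0.4},
    {"linear": [-99, -467, 173], "angular": [0, 0, 0], "claw": 0.4},
  ],
)

```text
time: 13.92
tcp_pos: [579.3, -257.7, 96.4]
tcp_rot: [0.049, 0.705, -0.049, 0.706]
force: [0.1, 0.2, -0.4]
opening: 34.1
```

send_rows(
  series=[
    {"linear": [0, 0, 0], "angular": [0, 0, 0], "claw": 0.4},
    {"linear": [0, 0, 0], "angular": [0, 0, 0], "claw": 0.4},
  ],
)

```text
time: 14.18
tcp_pos: [579.2, -257.6, 97.1]
tcp_rot: [0.05, 0.705, -0.049, 0.706]
force: [0.0, 0.3, -0.5]
opening: 34.4
```

```bash
python3 - <<'E'
from h import *
import pickle
st=r.state();pickle.dump(st,open('st7.pkl','wb'))
save('wrist','w7.png',s=1.5625)
X=599-.99*20;Y=-259+.139*20
plan(X,Y,0,82)
E
```

```text
lin [97.   0.7 -0.3] ang [ 0.001  0.001 -0.001] | t 14.22 tcp [ 579.2 -257.    97. ] yaw 82.1 q1,6 [-0.46 -1.89] F [-0.4  0.2  0.1] open 33.6
```

View pics/w7.png

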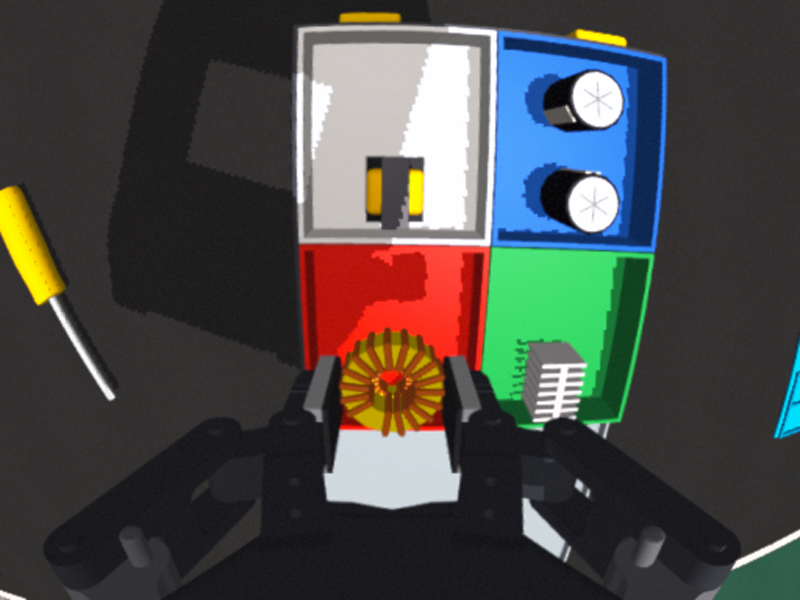

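The choke is held flat and centred over the red cup at (392,385). The cap stands beside its sample in the blue cup.

send_rows(
  series=[
    {"linear": [30, 0, 0], "angular": [0, 0, 0], "claw": 0.4},
    {"linear": [60, 0, 0], "angular": [0, 0, 0], "claw": 0.4},
    {"linear": [80, 0, 0], "angular": [0, 0, 0], "claw": 0.4},
    {"linear": [90, 0, 0], "angular": [0, 0, 0], "claw": 0.4},
    {"linear": [94, 0, 0], "angular": [0, 0, 0], "claw": 0.4},
    {"linear": [96, 0, 0], "angular": [0, 0, 0], "claw": 0.4},
    {"linear": [97, 0, 0], "angular": [0, 0, 0], "claw": 0.4},
    {"linear": [97, 0, 0], "angular": [0, 0, 0], "claw": 0.4},
  ],
)

```text
time: 15.22
tcp_pos: [579.5, -257.1, 0.4]
tcp_rot: [0.049, 0.705, -0.049, 0.706]
force: [0.3, 0.4, -0.1]
opening: 34.2
```

send_rows(
  series=[
    {"linear": [1, 0, 0], "angular": [0, 0, 0], "claw": 0.4},
    {"linear": [1.5, 0, 0], "angular": [0, 0, 0], "claw": 0.4},
    {"linear": [1.5, 0, 0], "angular": [0, 0, 0], "claw": 0.4},
  ],
)

```text
time: 15.6
tcp_pos: [579.7, -257.2, -0.1]
tcp_rot: [0.049, 0.705, -0.049, 0.706]
force: [-4.4, 1.6, 8.3]
opening: 34.0
```

Contact. I'll release, lift and go on to the sink.

send_rows(
  series=[
    {"linear": [0, 0, 0], "angular": [0, 0, 0], "claw": 0.3},
    {"linear": [0, 0, 0], "angular": [0, 0, 0], "claw": 0.1},
    {"linear": [0, 0, 0], "angular": [0, 0, 0], "claw": -0.05},
    {"linear": [-5, 0, 0], "angular": [0, 0, 0], "claw": -0.1},
    {"linear": [-30, 0, 0], "angular": [0, 0, 0], "claw": -0.1},
    {"linear": [-65, 0, 0], "angular": [0, 0, 0], "claw": -0.1},
    {"linear": [-100, 0, 0], "angular": [0, 0, 0], "claw": -0.3},
    {"linear": [-100, 0, 0], "angular": [0, 0, 0], "claw": -0.3},
  ],
)

```text
time: 16.6
tcp_pos: [580.7, -257.8, 103.4]
tcp_rot: [0.048, 0.703, -0.05, 0.708]
force: [-0.1, -0.2, -0.5]
opening: 55.7
```

```bash
python3 - <<'E'
from h import *
cv2.imwrite('pics/w8.png',r.camera('wrist')[:,:,::-1])
plan(590,130,110,76)
E
```

```text
lin [ -9.  385.1 -43.7] ang [ 0.106  0.005 -0.   ] | t 16.65 tcp [ 580.  -257.4  101.3] yaw 82.0 q1,6 [-0.46 -1.89] F [-0.8 -0.  -0.5] open 55.5
```

send_rows(
  series=[
    {"linear": [-9, 40, -5], "angular": [0.1, 0.005, 0], "claw": -0.3},
    {"linear": [-9, 90, -10], "angular": [0.106, 0.005, 0], "claw": -0.3},
    {"linear": [-9, 140, -16], "angular": [0.106, 0.005, 0], "claw": -0.3},
    {"linear": [-9, 190, -22], "angular": [0.106, 0.005, 0], "claw": -0.3},
    {"linear": [-9, 240, -27], "angular": [0.106, 0.005, 0], "claw": -0.3},
    {"linear": [-9, 290, -33], "angular": [0.106, 0.005, 0], "claw": -0.3},
    {"linear": [-9, 340, -39], "angular": [0.106, 0.005, 0], "claw": -0.3},
    {"linear": [-9, 385, -44], "angular": [0.106, 0.005, 0], "claw": -0.3},
    {"linear": [-9, 385, -44], "angular": [0.106, 0.005, 0], "claw": -0.3},
    {"linear": [-9, 385, -44], "angular": [0.106, 0.005, 0], "claw": -0.3},
  ],
)

```text
time: 17.9
tcp_pos: [589.3, 129.6, 109.1]
tcp_rot: [0.086, 0.702, -0.086, 0.701]
force: [0.9, 0.7, 0.4]
opening: 55.6
```

```bash
python3 - <<'E'
from h import *
import pickle
st=r.state();pickle.dump(st,open('st9.pkl','wb'))
a=r.camera('wrist')[:,:,::-1]; b=cv2.imread('pics/w8.png'); cv2.imwrite('pics/w9.png',a)
a=cv2.resize(a[80:330,100:400],None,fx=2,fy=2,interpolation=2)
b=cv2.resize(b[130:290,150:350],(200,160)); o=np.zeros((500,800,3),np.uint8);o[:,:600]=a;o[:160,600:]=b
cv2.imwrite('pics/c9.png',o); plan(590,130,110,76)
E
```

```text
lin [-0.6  0.9  0.3] ang [-0.001 -0.001  0.001] | t 17.95 tcp [589.4 129.2 109.4] yaw 76.0 q1,6 [ 0.17 -1.15] F [-0.1 -0.7  0.4] open 55.5
```

View pics/c9.png

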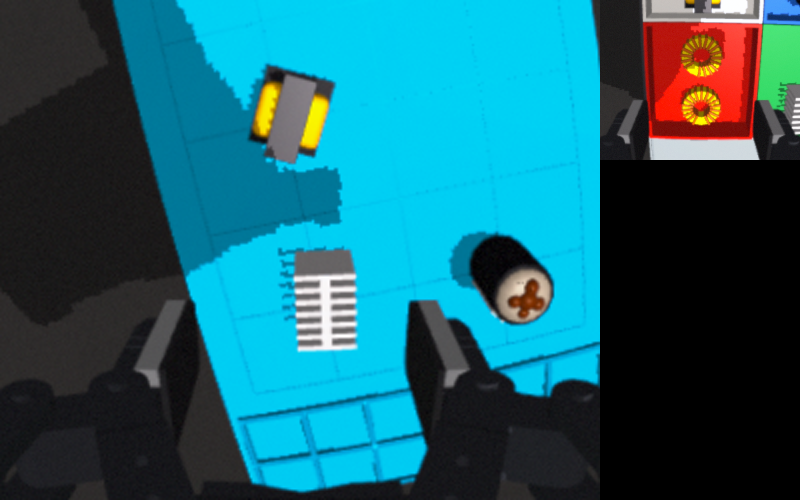

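The choke stands in the red cup. The sink's top face has corners (295,276), (354,274), (357,350) and (298,351) in the zoomed view. The transformer's core top runs from about (302,77) to (283,160).

```bash
python3 - <<'E'
from h import *
import pickle
st=pickle.load(open('st9.pkl','rb'))
g=lambda u,v,z:wpx(u/2+100,v/2+80,z,st)
P=np.array([g(*p,33) for p in [(295,276),(354,274),(357,350),(298,351)]]);c=P.mean(0);d=P[3]-P[0]+P[2]-P[1]
print('sink',P.round(1)[:,:2].tolist(),c.round(1),np.degrees(np.arctan2(d[1],d[0])))
a,b=g(302,78,33),g(283,160,33);print('xf',a.round(1),b.round(1),(a+b)/2,np.degrees(np.arctan2(*(b-a)[1::-1])),'foot',[g(*p,8).round(1)[:2].tolist() for p in [(266,67),(334,80),(318,157),(250,143)]])
plan(c[0],c[1],3,76)
E
```

```text
sink [[612.3, 121.5], [617.5, 145.9], [654.2, 139.5], [648.2, 113.8]] [633.  130.2  33. ] -10.993860074992096
xf [533.1 144.2  33. ] [562.8 129.1  33. ] [547.96580366 136.65483749  33.        ] -27.012607111627716 foot [[526.4, 130.1], [538.9, 156.9], [570.2, 142.3], [556.9, 114.9]]
lin [106.3  11.6  42.2] ang [-0.001 -0.001  0.001] | t 17.95 tcp [589.4 129.2 109.4] yaw 76.0 q1,6 [ 0.17 -1.15] F [-0.1 -0.7  0.4] open 55.5
```

send_rows(
  newtons=35,
  series=[
    {"linear": [0, 12, 42], "angular": [-0.03, 0, 0], "claw": -0.3},
    {"linear": [20, 12, 42], "angular": [-0.03, 0, 0], "claw": -0.3},
    {"linear": [50, 12, 42], "angular": [-0.03, 0, 0], "claw": -0.3},
    {"linear": [80, 12, 42], "angular": [-0.03, 0, 0], "claw": -0.3},
    {"linear": [100, 12, 42], "angular": [-0.03, 0, 0], "claw": -0.3},
    {"linear": [108, 12, 42], "angular": [-0.03, 0, 0], "claw": -0.3},
    {"linear": [108, 12, 42], "angular": [-0.03, 0, 0], "claw": -0.3},
    {"linear": [108, 12, 42], "angular": [-0.03, 0, 0], "claw": 0.7},
    {"linear": [108, 12, 42], "angular": [-0.03, 0, 0], "claw": 0.7},
    {"linear": [108, 12, 42], "angular": [-0.03, 0, 0], "claw": 0.7},
    {"linear": [108, 12, 42], "angular": [-0.03, 0, 0], "claw": 0.7},
    {"linear": [108, 12, 42], "angular": [-0.03, 0, 0], "claw": 0.7},
  ],
)

```text
time: 19.45
tcp_pos: [633.6, 130.7, 2.5]
tcp_rot: [0.076, 0.703, -0.076, 0.703]
force: [-0.7, -1.1, 7.2]
opening: 25.4
```

```bash
python3 - <<'E'
from h import *
X=612-.99*20;Y=-165.5+.139*20
plan(X,Y,100,82);plan(X,Y,5,82)
E
```

```text
lin [ -97.5 -295.5   22.3] ang [-0.076  0.    -0.   ] | t 19.45 tcp [633.6 130.7   2.5] yaw 77.7 q1,6 [ 0.16 -1.19] F [-0.7 -1.1  7.2] open 25.4
lin [  -2.5 -295.5   22.2] ang [-0.076  0.    -0.   ] | t 19.45 tcp [633.6 130.7   2.5] yaw 77.7 q1,6 [ 0.16 -1.19] F [-0.7 -1.1  7.2] open 25.4
```

send_rows(
  series=[
    {"linear": [-20, 0, 0], "angular": [0, 0, 0], "claw": 0.7},
    {"linear": [-60, 0, 0], "angular": [0, 0, 0], "claw": 0.7},
    {"linear": [-97, -15, 1], "angular": [-0.03, 0, 0], "claw": 0.7},
    {"linear": [-97, -65, 5], "angular": [-0.076, 0, 0], "claw": 0.7},
    {"linear": [-97, -115, 9], "angular": [-0.076, 0, 0], "claw": 0.7},
    {"linear": [-97, -165, 12], "angular": [-0.076, 0, 0], "claw": 0.7},
    {"linear": [-97, -215, 16], "angular": [-0.076, 0, 0], "claw": 0.7},
    {"linear": [-97, -260, 20], "angular": [-0.076, 0, 0], "claw": 0.7},
    {"linear": [-97, -295, 22], "angular": [-0.076, 0, 0], "claw": 0.7},
    {"linear": [-97, -295, 22], "angular": [-0.076, 0, 0], "claw": 0.7},
    {"linear": [-97, -295, 22], "angular": [-0.076, 0, 0], "claw": 0.7},
  ],
)

```text
time: 20.82
tcp_pos: [592.2, -161.9, 100.5]
tcp_rot: [0.049, 0.705, -0.049, 0.706]
force: [-0.1, 0.1, -0.0]
opening: 25.6
```

```bash
python3 - <<'E'
from h import *
save('wrist','w10.png',s=1.2)
X=612-.99*20;Y=-165.5+.139*20
plan(X,Y,6.5,82)
E
```

```text
lin [93.8 -1.2  0. ] ang [ 0.001  0.001 -0.   ] | t 20.88 tcp [ 592.3 -161.6  100.3] yaw 82.0 q1,6 [-0.31 -1.74] F [-0.7  0.1 -0. ] open 25.0
```

View pics/w10.png

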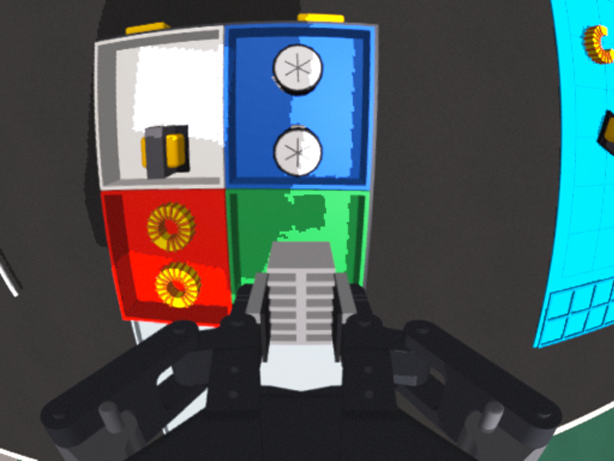

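The sink is held square over the green cup, at about (300,300). The choke and cap stand in their cups.

send_rows(
  series=[
    {"linear": [30, 0, 0], "angular": [0, 0, 0], "claw": 0.7},
    {"linear": [60, 0, 0], "angular": [0, 0, 0], "claw": 0.7},
    {"linear": [80, 0, 0], "angular": [0, 0, 0], "claw": 0.7},
    {"linear": [88, 0, 0], "angular": [0, 0, 0], "claw": 0.7},
    {"linear": [91, 0, 0], "angular": [0, 0, 0], "claw": 0.7},
    {"linear": [93, 0, 0], "angular": [0, 0, 0], "claw": 0.7},
    {"linear": [94, 0, 0], "angular": [0, 0, 0], "claw": 0.7},
    {"linear": [95, 0, 0], "angular": [0, 0, 0], "claw": 0.7},
    {"linear": [95, 0, 0], "angular": [0, 0, 0], "claw": 0.7},
  ],
)

```text
time: 22.0
tcp_pos: [592.6, -161.7, 6.0]
tcp_rot: [0.049, 0.705, -0.049, 0.706]
force: [-1.3, 1.3, 6.6]
opening: 25.0
```

Contact. I'll release and go to the transformer.

send_rows(
  series=[
    {"linear": [0, 0, 0], "angular": [0, 0, 0], "claw": 0.5},
    {"linear": [0, 0, 0], "angular": [0, 0, 0], "claw": 0.3},
    {"linear": [0, 0, 0], "angular": [0, 0, 0], "claw": 0.1},
    {"linear": [-5, 0, 0], "angular": [0, 0, 0], "claw": 0.05},
    {"linear": [-30, 0, 0], "angular": [0, 0, 0], "claw": 0},
    {"linear": [-65, 0, 0], "angular": [0, 0, 0], "claw": 0},
    {"linear": [-100, 0, 0], "angular": [0, 0, 0], "claw": -0.3},
    {"linear": [-100, 0, 0], "angular": [0, 0, 0], "claw": -0.3},
  ],
)

```text
time: 23.0
tcp_pos: [593.7, -162.1, 109.6]
tcp_rot: [0.049, 0.703, -0.05, 0.708]
force: [-0.2, 0.2, -0.5]
opening: 55.4
```

```bash
python3 - <<'E'
from h import *
cv2.imwrite('pics/w11.png',r.camera('wrist')[:,:,::-1])
print(r.state()['q'].round(2))
plan(547.5,136,100,-27)
E
```

```text
[-0.31  0.04  1.71  0.    1.39 -1.74]
lin [  7.  288.7 -86.3] ang [-1.238  0.003  0.003] | t 23.05 tcp [ 593.  -161.8  107.5] yaw 82.0 q1,6 [-0.31 -1.74] F [ 0.6  0.3 -0.5] open 55.9
```

send_rows(
  series=[
    {"linear": [0, 20, -5], "angular": [-0.1, 0, 0], "claw": -0.3},
    {"linear": [0, 65, -20], "angular": [-0.25, 0.003, 0.003], "claw": -0.3},
    {"linear": [0, 110, -35], "angular": [-0.42, 0.003, 0.003], "claw": -0.3},
    {"linear": [0, 155, -50], "angular": [-0.59, 0.003, 0.003], "claw": -0.3},
    {"linear": [0, 200, -62], "angular": [-0.76, 0.003, 0.003], "claw": -0.3},
    {"linear": [0, 245, -75], "angular": [-0.93, 0.003, 0.003], "claw": -0.3},
    {"linear": [5, 289, -86], "angular": [-1.1, 0.003, 0.003], "claw": -0.3},
    {"linear": [7, 289, -86], "angular": [-1.238, 0.003, 0.003], "claw": -0.3},
    {"linear": [7, 289, -86], "angular": [-1.238, 0.003, 0.003], "claw": -0.3},
    {"linear": [7, 289, -86], "angular": [-1.238, 0.003, 0.003], "claw": -0.3},
  ],
)

```text
time: 24.3
tcp_pos: [547.7, 135.8, 99.6]
tcp_rot: [-0.368, 0.604, 0.368, 0.604]
force: [-0.8, -0.1, -0.1]
opening: 55.2
```

```bash
python3 - <<'E'
from h import *
import pickle
plan(547.5,136,3,-27)
st=r.state();pickle.dump(st,open('st12.pkl','wb'))
a=r.camera('wrist')[:,:,::-1]; b=cv2.imread('pics/w11.png')
a=cv2.resize(a[100:350,100:400],None,fx=2,fy=2,interpolation=2)
b=cv2.resize(b[20:290,50:350],(200,180)); o=np.zeros((500,800,3),np.uint8);o[:,:600]=a;o[:180,600:]=b
cv2.imwrite('pics/c12.png',o)
E
```

```text
lin [96.6  0.2  0.1] ang [-0.004 -0.    -0.   ] | t 24.3 tcp [547.7 135.8  99.6] yaw 152.8 q1,6 [ 0.2  -2.47] F [-0.8 -0.1 -0.1] open 55.2
```

View pics/c12.png

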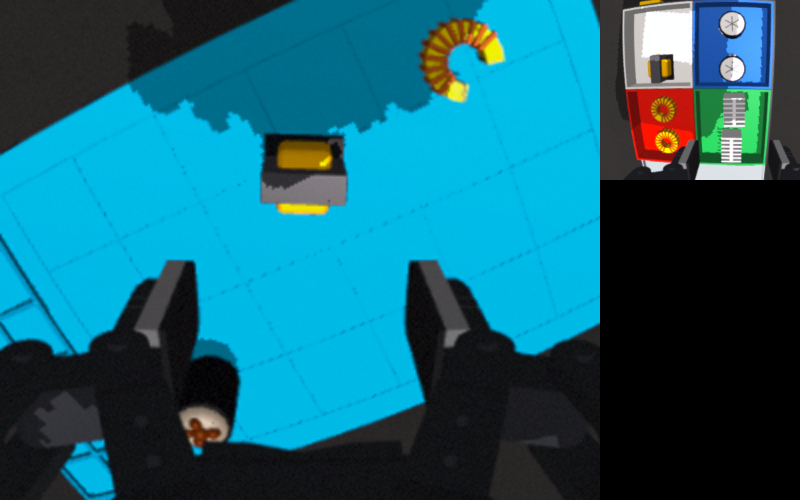

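The sink stands in the green cup. The transformer is square to the jaws, with its core top centred near (304,190). The scrap parts are clear of the fingers' path.

```bash
python3 - <<'E'
from h import *
import pickle
st=pickle.load(open('st12.pkl','rb'))
g=lambda u,v,z:wpx(u/2+100,v/2+100,z,st)
a=[g(262,186,33),g(347,178,33),g(346,206,33),g(261,204,33)];c=np.mean(a,0);print(np.round(a,1)[:,:2].tolist(),c)
print('foot',g(264,135,3),g(344,135,3))
plan(c[0],c[1],2,-27)
E
```

```text
[[561.2, 127.5], [530.1, 139.8], [535.5, 150.2], [565.2, 134.0]] [547.99759308 137.86676095  33.        ]
foot [555.78504026 115.27621742   3.        ] [524.82908313 131.19534918   3.        ]
lin [97.7  0.8  1.9] ang [-0.004 -0.    -0.   ] | t 24.35 tcp [547.8 135.8  99.7] yaw 152.8 q1,6 [ 0.2  -2.47] F [ 0.3 -0.1  0.4] open 55.4
```

send_rows(
  newtons=40,
  series=[
    {"linear": [25, 1, 1], "angular": [0, 0, 0], "claw": -0.3},
    {"linear": [55, 1, 1], "angular": [0, 0, 0], "claw": -0.3},
    {"linear": [80, 1, 1], "angular": [0, 0, 0], "claw": -0.3},
    {"linear": [94, 1, 1], "angular": [0, 0, 0], "claw": -0.3},
    {"linear": [98, 1, 1], "angular": [0, 0, 0], "claw": -0.3},
    {"linear": [98, 1, 1], "angular": [0, 0, 0], "claw": -0.3},
    {"linear": [98, 1, 1], "angular": [0, 0, 0], "claw": 0.5},
    {"linear": [98, 1, 1], "angular": [0, 0, 0], "claw": 0.5},
    {"linear": [98, 1, 1], "angular": [0, 0, 0], "claw": 0.5},
    {"linear": [98, 1, 1], "angular": [0, 0, 0], "claw": 0.5},
    {"linear": [98, 1, 1], "angular": [0, 0, 0], "claw": 0.5},
  ],
)

```text
time: 25.72
tcp_pos: [548.0, 137.3, 2.9]
tcp_rot: [-0.368, 0.603, 0.368, 0.604]
force: [-1.5, -0.6, 5.5]
opening: 32.9
```

```bash
python3 - <<'E'
from h import *
X=495-.99*20;Y=-242+.139*20
plan(X,Y,100,82)
E
```

```text
lin [ -97.4 -107.6 -368. ] ang [1.235 0.002 0.   ] | t 25.73 tcp [548.  137.3   2.9] yaw 152.8 q1,6 [ 0.2  -2.47] F [-1.5 -0.6  5.5] open 32.9
```

send_rows(
  series=[
    {"linear": [-25, 0, 0], "angular": [0, 0, 0], "claw": 0.5},
    {"linear": [-70, 0, 0], "angular": [0, 0, 0], "claw": 0.5},
    {"linear": [-97, -6, -20], "angular": [0.1, 0, 0], "claw": 0.5},
    {"linear": [-97, -18, -62], "angular": [0.25, 0, 0], "claw": 0.5},
    {"linear": [-97, -32, -108], "angular": [0.42, 0, 0], "claw": 0.5},
    {"linear": [-97, -45, -154], "angular": [0.58, 0, 0], "claw": 0.5},
    {"linear": [-97, -58, -200], "angular": [0.74, 0, 0], "claw": 0.5},
    {"linear": [-97, -72, -246], "angular": [0.9, 0, 0], "claw": 0.5},
    {"linear": [-97, -85, -292], "angular": [1.06, 0, 0], "claw": 0.5},
    {"linear": [-97, -98, -336], "angular": [1.2, 0, 0], "claw": 0.5},
    {"linear": [-97, -107.6, -368], "angular": [1.235, 0, 0], "claw": 0.5},
    {"linear": [-97, -107.6, -368], "angular": [1.235, 0, 0], "claw": 0.5},
  ],
)

```text
time: 27.22
tcp_pos: [474.7, -241.0, 99.8]
tcp_rot: [0.05, 0.705, -0.05, 0.706]
force: [1.1, 0.5, -0.6]
opening: 33.2
```

send_rows(
  series=[
    {"linear": [0, 0, 0], "angular": [0, 0, 0], "claw": 0.5},
    {"linear": [0, 0, 0], "angular": [0, 0, 0], "claw": 0.5},
  ],
)

```text
time: 27.48
tcp_pos: [474.9, -240.3, 100.0]
tcp_rot: [0.05, 0.705, -0.05, 0.706]
force: [-1.0, 0.2, -0.5]
opening: 33.1
```

```bash
python3 - <<'E'
from h import *
save('wrist','w13.png',s=1.2)
X=495-.99*20;Y=-242+.139*20
plan(X,Y,6.9,82)
E
```

```text
lin [93.  1. -0.] ang [-0.001  0.002 -0.   ] | t 27.52 tcp [ 474.9 -240.3   99.9] yaw 81.9 q1,6 [-0.52 -1.95] F [ 0.2  0.4 -0.3] open 33.1
```

View pics/w13.png

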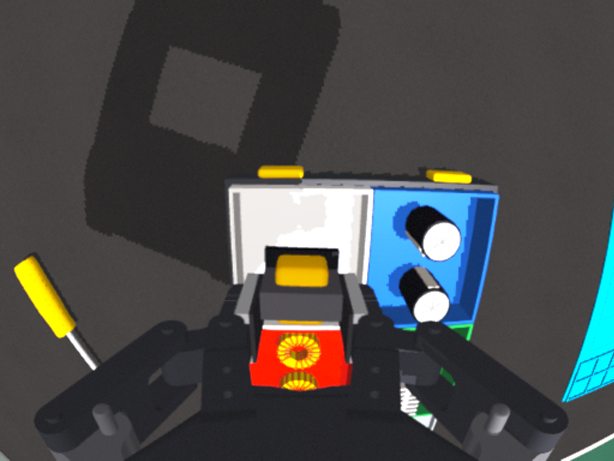

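The transformer is held upright and centred over the white cup, at about (300,290), so I'll lower it.

send_rows(
  series=[
    {"linear": [30, 0, 0], "angular": [0, 0, 0], "claw": 0.5},
    {"linear": [60, 0, 0], "angular": [0, 0, 0], "claw": 0.5},
    {"linear": [80, 0, 0], "angular": [0, 0, 0], "claw": 0.5},
    {"linear": [88, 0, 0], "angular": [0, 0, 0], "claw": 0.5},
    {"linear": [91, 0, 0], "angular": [0, 0, 0], "claw": 0.5},
    {"linear": [93, 0, 0], "angular": [0, 0, 0], "claw": 0.5},
    {"linear": [94, 0, 0], "angular": [0, 0, 0], "claw": 0.5},
    {"linear": [94, 0, 0], "angular": [0, 0, 0], "claw": 0.5},
  ],
)

```text
time: 28.52
tcp_pos: [475.3, -240.4, 6.4]
tcp_rot: [0.05, 0.704, -0.05, 0.706]
force: [0.5, 0.3, 0.1]
opening: 33.1
```

send_rows(
  series=[
    {"linear": [0.7, 0, 0], "angular": [0, 0, 0], "claw": 0.5},
    {"linear": [1.2, 0, 0], "angular": [0, 0, 0], "claw": 0.5},
    {"linear": [1.2, 0, 0], "angular": [0, 0, 0], "claw": 0.5},
  ],
)

```text
time: 28.9
tcp_pos: [475.5, -240.5, 6.4]
tcp_rot: [0.05, 0.704, -0.05, 0.706]
force: [-5.4, 3.9, 13.0]
opening: 32.8
```

send_rows(
  series=[
    {"linear": [0, 0, 0], "angular": [0, 0, 0], "claw": 0.35},
    {"linear": [0, 0, 0], "angular": [0, 0, 0], "claw": 0.15},
    {"linear": [0, 0, 0], "angular": [0, 0, 0], "claw": 0.0},
    {"linear": [-5, 0, 0], "angular": [0, 0, 0], "claw": -0.05},
    {"linear": [-30, 0, 0], "angular": [0, 0, 0], "claw": -0.05},
    {"linear": [-65, 0, 0], "angular": [0, 0, 0], "claw": -0.05},
    {"linear": [-110, 0, 0], "angular": [0, 0, 0], "claw": -0.05},
    {"linear": [-150, 20, 0], "angular": [0, 0, 0], "claw": -0.05},
    {"linear": [-150, 60, 0], "angular": [0, 0, 0], "claw": -0.05},
    {"linear": [-150, 110, 0], "angular": [0, 0, 0], "claw": -0.05},
    {"linear": [-150, 110, 0], "angular": [0, 0, 0], "claw": -0.05},
  ],
)

```text
time: 30.28
tcp_pos: [490.8, -129.2, 156.9]
tcp_rot: [0.049, 0.704, -0.049, 0.707]
force: [-1.2, 0.2, 0.4]
opening: 44.9
```

```bash
python3 - <<'E'
from h import *
a=r.camera('wrist')[:,:,::-1]; b=r.camera('scene')[:,:,::-1]
o=np.vstack([cv2.resize(a[80:340,60:460],(460,299),interpolation=2),cv2.resize(b[140:340,80:430],(460,263),interpolation=2)])
cv2.imwrite('pics/c14.png',o);s=r.state();print(s['time'],s['tcp_pos'],s['force'])
E
```

```text
30.375 [ 490.59426442 -131.35032492  156.65123987] [-0.10003728 -0.64130111  1.00986945]
```

View pics/c14.png

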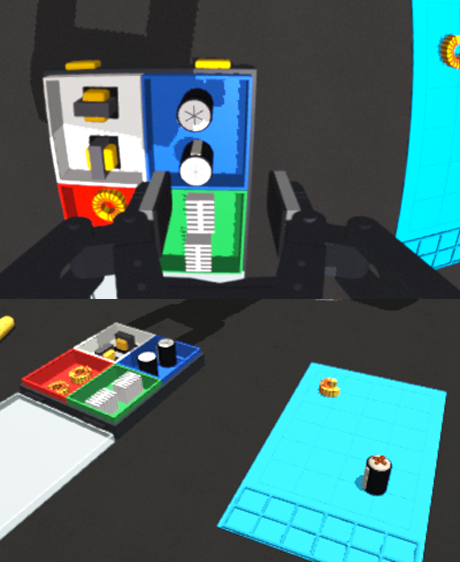

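All four parts stand upright in their own cups beside the samples: cap at (193,112), transformer at (97,103), choke at (108,207) and sink at (200,213) in the upper half. Both scrap parts are still on the mat and the gripper is clear, so I'm handing in.

```bash
python3 -c "
from workcell import r
print(r.finish_job())"
```

```text
the job is handed in; nothing more can be done
None
```

All four good parts are in their own cups: capacitor in blue, choke in red, heat sink in green, transformer in white. I lowered each one until it touched the cup floor before letting go. The job took about 30 s of the 112 s and is handed in; no verdict came back.

**Last checks:** the final wrist and scene pictures show each good part upright beside its sample. The burst capacitor and broken choke are still on the mat. I judged this by eye and did not re-measure any position. The gripper was clear and raised, with no contact force on it.

**What disagreed or went wrong:**
- **Fingertip position:** the fingertips were about 12 mm behind the reported TCP, not 19 mm ahead as stated. Because of this, on the first descent a finger landed on the good capacitor with about 30 N and tilted it. It stood up again when I lifted, and I corrected the heights for all later grasps.
- **Transformer position:** the top and wrist cameras disagreed by up to 9 mm, which a closer look settled before I gripped it.

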